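# Hold the UV curing lamp over a bonded ribbon connector

### The job

The long white ribbon connector on the circuit board in the board holder has just been bonded with UV glue and must now be cured. Grip the flat curing lamp, pull it straight up out of its charging dock against the spring catches, carry it above the tops of the bottles that stand between without disturbing them or the holder, and lower it upright over the connector until its window hangs about 10 mm above it, centred and with its long side along the connector, never touching the board or the holder. Finish while still holding the lamp there, steady.

Things in the scene. Friction and masses are not known exactly. Their poses are not given: they have to be found in the camera images.
- lamp: flat UV curing lamp, 0.13 kg, 125 mm tall, standing upright, window down, in the dock. Origin: centre of its window (the middle of its underside); z up along the lamp, y along its wide side, x through its thickness. Aluminium head with cooling grooves, 24 (x) x 50 (y) mm, 34 mm high; grey plastic body above it, 22 (x) x 46 (y) mm. Either broad face may look either way. Window 14 (x) x 42 (y) mm
- lamp_grip (a point): the place to grip the lamp, on its axis 85 mm above its underside, between the flat rubber panels on its two broad faces (22 mm apart along x, 36 mm wide, reaching 20 mm above and below this point). The lamp's top is 40 mm above this point. Axes as the lamp's. A shelf hangs over the back of the worktop, beyond x = 0.63 m and 0.51 m up: keep the wrist clear
- dock: black charging dock, fixed, base 84 (x) x 118 (y) x 14 mm. Origin: centre of its underside, axes as the docked lamp's. The lamp's head stands 1.5 mm loose in a pocket 27 (x) x 58 (y) mm, floor 14 mm up; its walls reach z = 34 mm, its end cheeks z = 48 mm. In each cheek a sprung ball sits over a ridge of the lamp: a straight pull up of about 10 N over the first 10 mm frees it, then it slides out
- board_holder: low black board holder with white end blocks and brass knob, 86 x 187 x 32 mm, 0.5 kg, loose. Origin: under its centre, 1.5 mm below the worktop; y along its length, knob at the -y end; z up. Its jaws reach z = 30 mm, nothing is higher than 32 mm; they clamp a green circuit board, 54 (x) x 64 (y) mm, top at z = 24 mm, centred at y = +24 mm
- connector_top (a point): centre of the top face of the white ribbon connector on the board: a straight bar 44 mm long (y) and 9 mm wide (x), with a black slot and latch along it; in the board holder's frame it is at x = -3.5, y = +16.5, z = +28 mm (26.5 mm above the worktop). Axes as the board holder's: y along the connector, z up
- flux_bottle: small cream bottle with a yellow pointed cap, 42 mm in diameter, 113 mm tall, loose, in the strip between dock and holder. Origin: centre of its underside
- swab_tub: clear tub full of cotton swabs, 58 mm in diameter, 77 mm tall, loose, in the same strip. Origin: centre of its underside
- bottle_teal: clear bottle with a teal pointed cap, 48 mm in diameter, 99 mm tall, loose, in the same strip. Origin: centre of its underside
Things that resemble listed ones, but are neither listed nor needed, are in the scene too. Of the things that look like the lamp, the larger one is meant.

How it is judged:
On the way:
1. the lamp, held by the fingers, has been pulled clear of the dock (z of lamp in the frame of dock above 0.06 m and contact force between the fingers and lamp above 1 N), for 0.1 s.
At the end, for the whole second after the job is handed in: the lamp hangs still in the fingers, its window 6 to 15 mm above the connector's top, centred within 5 mm, its wide side within 0.10 rad of the connector's length (either way round), upright within 0.08 rad, touching neither board nor holder (horizontal distance between lamp and connector_top below 0.005 m and z of lamp in the frame of connector_top between 0.006 and 0.015 m and angle between the y axis of lamp and the y axis of connector_top, either way round below 0.1 rad and angle between lamp's own z axis and vertical below 0.08 rad and linear speed of each of lamp, board_holder below 0.01 m/s and angular speed of lamp below 0.1 rad/s and contact force between the fingers and lamp above 1 N and contact force between lamp and board_holder below 0.1 N); the arm keeps its last pose, push and grip.
It fails at once if the lamp touches the connector, the board or the board holder (contact force between lamp and board_holder above 0.3 N).
It fails at once if the board holder is shoved by over 8 mm (distance of board_holder from where it was at the start of the episode above 0.008 m).
It fails at once if one of the bottles or the tub is shoved or tipped (over 10 mm or 0.3 rad) (distance of any of flux_bottle, swab_tub, bottle_teal from where it was at the start of the episode above 0.01 m or angle between any of flux_bottle, swab_tub, bottle_teal's own z axis and vertical above 0.3 rad).
It fails at once if the lamp crosses the strip of bottles (within 60 mm of the centre line, y = 0) with its underside lower than the tallest bottle, 113 mm (world y of lamp between -0.06 and 0.06 m and height (world z) of lamp below 0.113 m).
It also fails if it takes over 50 s, if anything falls off the work surface, if the arm or the gripper's body presses on something with over 40 N, if the wrist force passes 120 N, or if a joint passes its speed limit or range.

### The arm

A 6-joint arm with a two-finger parallel gripper is mounted at the origin on a cart in front of the work surface, level with it; the furniture and walls round the work are solid. World frame = base frame: x ahead of the robot, y to its left, z up, the work surface at z = 0. Lengths are in m, angles in rad, forces in N, time in s.
With the tool pointing down it reaches from about 0.325 to 0.775 m from the base axis. Payload 9.3 kg.
Tool frame: the origin (TCP) lies midway between the tips of the shut fingers; the grasp point (between the pads) lies 19 mm behind it (robot.grip_depth is the distance from the TCP to the grasp point, in m); z points along the fingers, y is the line along which they close (so a half turn about z gives the same grasp; the last joint's range is limited). The gripper opens to 85 mm and grips with 20 to 120 N. Pads are 22 mm wide; open, the fingers measure 114 mm over their backs; the gripper's body (76 mm by 85 mm) begins 54 mm behind the grasp point. The pads swing forward as they close: fully open they stand 13 mm farther back than shut.
Start: joints at [-1.29, 0.259, 0.021, 1.334, 0, 1.418], TCP at [0.231, -0.499, 0.231] pointing down, gripper open.
Joint ranges: [-3.04, 3.04], [-0.91, 1.82], [-1.04, 1.36], [-1.92, 1.95], [-1.52, 1.45], [-3.14, 3.14]. Speed limits (rad/s): [2.22, 2.22, 2.79, 3.14, 3.14, 3.14].

### API

Orientations are given as a unit quaternion [w, x, y, z].
In Python, from workcell import robot, viewer, ticket gives the robot as it stands. The module is installed in compiled form; this text tells all that it offers.
- The arm moves only by the shell command python3 -m handwheel 'ROWS' [OPENING] [FORCE]. ROWS is JSON, a list of rows, each an object with "offset": the shift along the world's x, y, z in m, a list of three; "roll": the turn about the world's z in degrees. A call has 1 to 10 rows; each row is the pose to reach, as a shift and turn from the pose commanded when the call began; what a row does not reach only later rows make up. A row lasts 1/10 s, in which the tool goes at most 50 mm and 8.59 degrees, less where a joint would pass 70% of its speed; a pose out of reach is approached as far as the arm can. A call with a gripper value outside its range is refused whole. OPENING is the finger opening in m, from 0 to 0.0854, set as the call begins (- or left out, the last holds). The fingers move at their own pace and stop on an object; FORCE is the grip in N (left out, the last holds). Time passes only in rows, so rows that repeat a pose let the fingers close. It gives the time, the measured TCP pose, the force, the opening and the grip force at its end, in the units of the state.
- robot.sense(): the state, without advancing time (a new reading comes with each control period).
- viewer.camera(name): name is "scene" or "top" or "wrist"; returns the picture (480x640x3 uint8, red, green, blue); there is no depth.
- viewer.get_calibration(name): a dict with "vfov" (degrees; the focal length in pixels is half the picture's height over the tangent of half this angle, whatever the lens; pixels are square), "cx", "cy" (the principal point, pixels), "position" and "attitude" of the camera in the world. Camera axes: x right, y down, z forward; pixel columns grow to the right and rows downward; lengths in m; the calibration is good to about 2 mm. The wrist camera is an equidistant fisheye: a pixel r from the principal point sees the ray r / f radians off the axis. A picture is of the moment at which its call begins: read the wrist's pose just before it. get_calibration takes no time and is no camera call; for the wrist camera it gives the pose at the moment of the call.
- ticket.job_done(): hands the job in; it is judged then, once.
The state is a dict: "t": time; "joints": joint angles; "qd": joint speeds; "effort": joint torques, N m; "position": TCP position; "ee_rot": TCP orientation; "wrist_force": force on the tool from outside, world axes, zero at the start; "wrist_torque": the same for the moment, N m; "opening": finger opening in m; "gripper_force": force on a finger pad.
Only numpy, scipy, OpenCV 4.12 (cv2) and the standard library are available. Lean on these libraries where they do the work, as an engineer would, in place of code of your own. Each camera call takes 0.05 s, during which the arm holds its last target. There are 200 camera calls.

## Working session

There is one attempt and no reset: what is moved stays moved. The work goes in short steps, Python scripts to look and compute and a shell command to move; the robot and the scene stay as the last step left them, time stands still between calls to the robot, and variables do not carry over. Pictures are saved under pics/ and viewed, at most 10 in all, crops included, and the job is handed in when it is done.

```bash
mkdir -p pics; python3 - <<'E'
from workcell import robot, viewer
import cv2,numpy as np
s=robot.sense();print(s['t'],s['position'],s['ee_rot'],s['opening'])
for n in("scene","top","wrist"):
    print(n,viewer.get_calibration(n))
    cv2.imwrite(f"pics/{n}0.png",viewer.camera(n)[:,:,::-1])
E
```

```text
0.0 [ 0.23109276 -0.49879576  0.23067449] [-6.45062291e-04  9.76571135e-01  2.15193868e-01 -3.10765397e-05] 0.08505065506546107
scene {'vfov': 44.65324755309155, 'cx': 309.9625397112568, 'cy': 241.82033128205288, 'position': array([-0.2306214 ,  0.50548198,  1.0934152 ]), 'attitude': array([ 0.17175734, -0.44796592,  0.82198355, -0.30686967])}
top {'vfov': 49.081565318089204, 'cx': 324.3128218849333, 'cy': 240.12176205828968, 'position': array([0.40410588, 0.0158459 , 1.24654114]), 'attitude': array([ 0.03739173, -0.69821242,  0.71445582, -0.0255766 ])}
wrist {'vfov': 65.70646984690485, 'cx': 316.7118357179229, 'cy': 233.7730438172857, 'position': array([ 0.30242765, -0.46692664,  0.37382981]), 'attitude': array([ 0.12923296,  0.83261141, -0.53218514, -0.08268045])}
```

View pics/scene0.png

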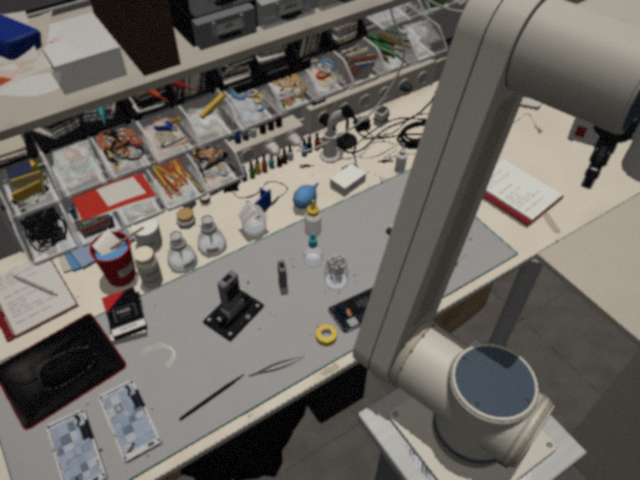

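View pics/top0.png

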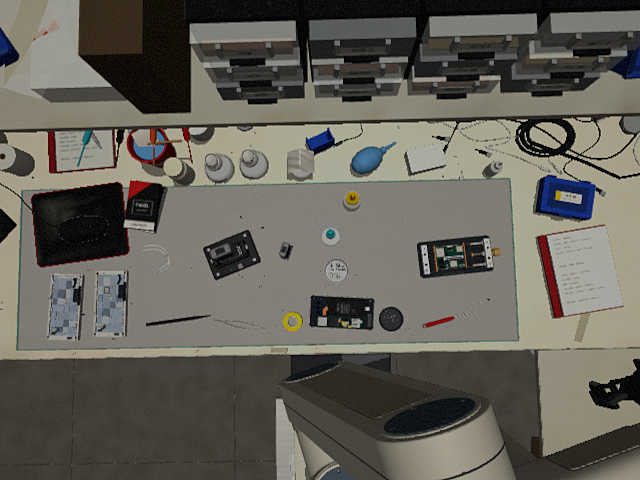

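Top view: dock with lamp at about (232,254), holder at (457,257) with its knob to the right, flux at (352,199), teal at (331,236) and tub at (337,270). Next I'll make an enlarged composite.

```bash
cat > h.py <<'E'
import numpy as np
from scipy.spatial.transform import Rotation as R
def rot(q): return R.from_quat([q[1],q[2],q[3],q[0]]).as_matrix()
def ray(c,u,v,fish=False):
    f=240/np.tan(np.radians(c['vfov']/2)); x,y=u-c['cx'],v-c['cy']
    if fish:
        r=np.hypot(x,y)+1e-9; t=r/f; d=np.array([x/r*np.sin(t),y/r*np.sin(t),np.cos(t)])
    else: d=np.array([x,y,f])/np.linalg.norm([x,y,f])
    return np.array(c['position']),rot(c['attitude'])@d
def plane(c,u,v,z,fish=False):
    p,d=ray(c,u,v,fish); return p+d*(z-p[2])/d[2]
def proj(c,P,fish=False):
    f=240/np.tan(np.radians(c['vfov']/2)); d=rot(c['attitude']).T@(np.array(P)-c['position'])
    if fish:
        r=np.hypot(d[0],d[1]); t=np.arctan2(r,d[2]); return c['cx']+f*t*d[0]/r,c['cy']+f*t*d[1]/r
    return c['cx']+f*d[0]/d[2],c['cy']+f*d[1]/d[2]
def cross(r1,r2):
    A=np.stack([r1[1],-r2[1]],1); s=np.linalg.lstsq(A,r2[0]-r1[0],rcond=None)[0]
    a=r1[0]+s[0]*r1[1]; b=r2[0]+s[1]*r2[1]; return (a+b)/2,np.linalg.norm(a-b)
E
python3 - <<'E'
from workcell import viewer
from h import *
import cv2
t=cv2.imread('pics/top0.png');s=cv2.imread('pics/scene0.png')
a=cv2.resize(t[220:290,190:300],None,fx=3.6,fy=4,interpolation=3)
f=lambda im,u,v,w,h,k:cv2.resize(im[v:v+h,u:u+w],None,fx=k,fy=k,interpolation=cv2.INTER_CUBIC)
o=np.zeros((600,800,3),np.uint8)
A=f(t,190,220,80,60,5);B=f(t,410,226,80,60,5);C=f(s,195,255,80,60,5)
o[:300,:400]=A;o[:300,400:]=B;o[300:,:400]=C;o[300:,400:]=f(s,290,190,80,60,5)
cv2.imwrite('pics/c1.png',o)
c=viewer.get_calibration('top')
for n,u,v,z in(('dock',232,254,.014),('lamptop?',232,247,.125),('holder',457,257,.03),('knob',496,253,.015),('flux',352,199,.1),('teal',331,236,.09),('tub',337,270,.077)): print(n,plane(c,u,v,z).round(3))
E
```

```text
dock [0.487 0.253 0.014]
lamptop? [0.494 0.232 0.125]
holder [ 0.467 -0.27   0.03 ]
knob [ 0.475 -0.365  0.015]
flux [ 0.596 -0.029  0.1  ]
teal [0.516 0.019 0.09 ]
tub [0.441 0.008 0.077]
```

View pics/c1.png

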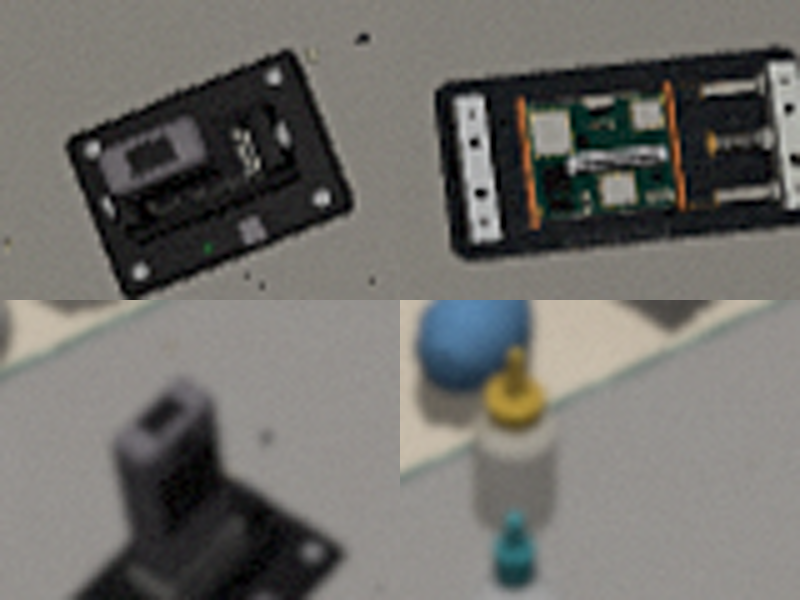

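```bash
python3 - <<'E'
from workcell import viewer
from h import *
import cv2
ct=viewer.get_calibration('top');cs=viewer.get_calibration('scene')
def T(x,y,ox=190,oy=220): return (x/5+ox-.4,y/5+oy-.4)
pt=T(154,156);ps=(163/5+195-.4,122/5+255-.4)
P,e=cross(ray(ct,*pt),ray(cs,*ps));print('lamp top',P.round(4),e)
q=[plane(ct,*T(x,y),P[2])[:2] for x,y in((100,155),(195,118),(208,155),(113,192))]
print('wide edge',[(np.degrees(np.arctan2(*(b-a)[::-1])),np.linalg.norm(b-a)) for a,b in((q[0],q[1]),(q[3],q[2]),(q[0],q[3]))])
t=cv2.imread('pics/top0.png')
g=cv2.cvtColor(t,cv2.COLOR_BGR2GRAY)
def rect(m,name,z):
    cn=max(cv2.findContours(m,cv2.RETR_EXTERNAL,cv2.CHAIN_APPROX_NONE)[0],key=cv2.contourArea)
    r=cv2.minAreaRect(cn);b=cv2.boxPoints(r);w=np.array([plane(ct,*x,z)[:2] for x in b])
    d=np.diff(w[:3],axis=0);print(name,r,w.mean(0).round(4),np.linalg.norm(d,axis=1).round(4),np.degrees(np.arctan2(d[:,1],d[:,0])))
for n,(u,v,w,h),z in(('dock',(195,222,75,65),.014),('holder',(410,226,95,60),.02)):
    m=np.zeros_like(g);m[v:v+h,u:u+w]=(g[v:v+h,u:u+w]<75)*255
    rect(cv2.morphologyEx(m,cv2.MORPH_CLOSE,np.ones((9,9))),n,z)
print('conn',plane(ct,*T(617-400,158,410,226),.0265))
a,b=[plane(ct,*T(x-400,y,410,226),.0265) for x,y in((570,163),(667,153))];d=b-a;print(d,np.degrees(np.arctan2(d[1],d[0])))
E
python3 -m handwheel '[{"offset":[0,0,0.04],"roll":0}]'
```

```text
lamp top [0.4869 0.2562 0.1332] 0.0023127455351361357
wide edge [(np.float64(-69.94230313217774), np.float64(0.04334618000234805)), (np.float64(-69.95596174993244), np.float64(0.04328772634040625)), (np.float64(-160.9030420028134), np.float64(0.016845814664199755))]
dock ((232.84854125976562, 257.75335693359375), (42.509769439697266, 50.12114334106445), 68.74949645996094) [0.4781 0.2515] [0.1181 0.1009] [ -69.96104695 -159.46136447]
holder ((455.8807373046875, 256.00213623046875), (36.15660095214844, 76.22492980957031), 83.79655456542969) [ 0.4697 -0.27  ] [0.1775 0.084 ] [ -85.12446095 -176.73190728]
conn [ 0.46656852 -0.26180412  0.0265    ]
[ 0.00359177 -0.04489203  0.        ] -85.42555815579506
t: 0.25
position: [0.2305, -0.497, 0.2669]
ee_rot: [-0.005, 0.977, 0.215, -0.0]
wrist_force: [0.0, -0.6, 0.2]
opening: 0.0853
gripper_force: 0.0
```

```bash
python3 -m handwheel '[{"offset":[0.028,0.036,-0.01],"roll":0},{"offset":[0.056,0.072,-0.02],"roll":0},{"offset":[0.084,0.108,-0.03],"roll":0},{"offset":[0.112,0.144,-0.04],"roll":0},{"offset":[0.14,0.18,-0.05],"roll":0},{"offset":[0.16,0.205,-0.05],"roll":0},{"offset":[0.16,0.205,-0.05],"roll":0},{"offset":[0.16,0.205,-0.05],"roll":0}]'
python3 - <<'E'
from workcell import robot,viewer
from h import *
import cv2,json
c=viewer.get_calibration('wrist');im=viewer.camera('wrist');cv2.imwrite('pics/w1.png',im[:,:,::-1])
json.dump({k:np.array(v).tolist() for k,v in c.items()},open('w1.json','w'))
print(c['position'],rot(c['attitude'])[:,2],proj(c,[.4666,-.262,.0265],True))
E
```

```text
t: 1.05
position: [0.3915, -0.2935, 0.2212]
ee_rot: [0.0, 0.976, 0.216, -0.0]
wrist_force: [-0.8, -0.6, -0.4]
opening: 0.0856
gripper_force: 0.0
[ 0.4627427  -0.26130014  0.36428271] [-0.27490057 -0.12890288 -0.95279259] (np.float64(318.86577653380306), np.float64(115.60118026005718))
```

View pics/w1.png

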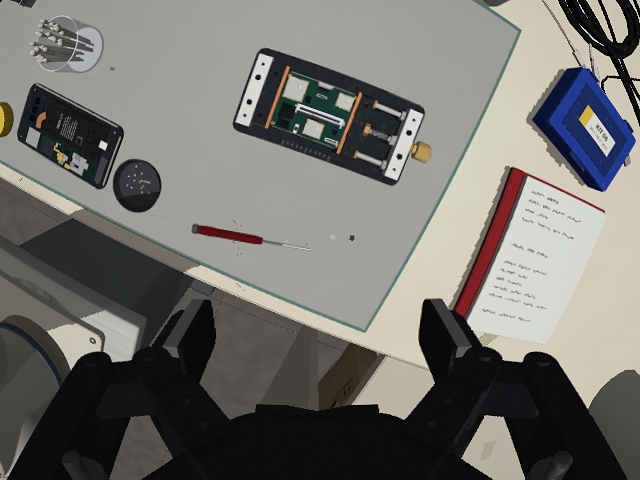

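Wrist view: the holder is clear, with the connector as a white bar from about (296,105) to (343,123) and the knob at (422,152). I'll measure the connector now and then move to the lamp.

```bash
cat > conn.py <<'E'
from h import *
import cv2,json,sys
def conn(png,c,guess,z=.0265,fish=True,thr=170):
    g=cv2.cvtColor(cv2.imread(png),cv2.COLOR_BGR2GRAY)
    m=(g>thr).astype(np.uint8)
    cn=[x for x in cv2.findContours(m,cv2.RETR_EXTERNAL,cv2.CHAIN_APPROX_NONE)[0] if len(x)>8]
    for x in cn:
        w=np.array([plane(c,*p,z,fish)[:2] for p in x[:,0].astype(float)])
        r=cv2.minAreaRect((w*1000).astype(np.float32))
        if np.hypot(*(np.array(r[0])/1000-guess))<.1:
            b=cv2.boxPoints(r);d=max(b[1]-b[0],b[2]-b[1],key=np.linalg.norm)
            print(np.round(r[0],1),np.round(r[1],1),'ang',round(np.degrees(np.arctan2(d[1],d[0]))%180,1),'px',x[:,0].mean(0).round(1))
if __name__=='__main__':
    conn('pics/w1.png',json.load(open('w1.json')),np.array([.4666,-.262]))
E
python3 conn.py
python3 -m handwheel '[{"offset":[0.0,0.04,0.01],"roll":8.5},{"offset":[0.0,0.085,0.02],"roll":17},{"offset":[0.0,0.13,0.03],"roll":25.5},{"offset":[0.01,0.18,0.03],"roll":34},{"offset":[0.02,0.23,0.03],"roll":42.5},{"offset":[0.03,0.28,0.03],"roll":51},{"offset":[0.035,0.33,0.03],"roll":59.5},{"offset":[0.045,0.38,0.03],"roll":68},{"offset":[0.055,0.42,0.03],"roll":76.5},{"offset":[0.065,0.46,0.03],"roll":85}]'
python3 -m handwheel '[{"offset":[0.0,0,0],"roll":0},{"offset":[0,0,0],"roll":0},{"offset":[0,0,0],"roll":0}]'
python3 - <<'E'
from workcell import robot,viewer
from h import *
import cv2,json
c=viewer.get_calibration('wrist');im=viewer.camera('wrist');cv2.imwrite('pics/w2.png',im[:,:,::-1])
json.dump({k:np.array(v).tolist() for k,v in c.items()},open('w2.json','w'))
print(c['position'],proj(c,[.487,.256,.139],True),robot.sense()['joints'])
E
```

```text
[ 450.9 -319.5] [ 2.3 22.9] ang 95.5 px [368.7 158.3]
[ 450.6 -278. ] [1.8 4.5] ang 115.2 px [326.9 138.6]
[ 453.7 -262. ] [13.1 15.3] ang 92.7 px [312.8 128.7]
[ 500.7 -330.3] [4.5 1.6] ang 12.0 px [402.6 115.4]
[ 477.2 -343.2] [66.6 13.2] ang 5.0 px [403.6 144.2]
[ 499.1 -315.6] [ 2.6 23.8] ang 94.4 px [387.5 109.5]
[ 467.4 -262.6] [ 7.8 44.4] ang 95.1 px [319.8 114.4]
[ 487.9 -277.2] [12.  13.3] ang 94.5 px [344.5 101.2]
[ 494.3 -255.6] [ 2.  12.1] ang 94.7 px [325.5  85.1]
[ 480.2 -232.5] [19.4 16.9] ang 5.6 px [295.1  88.5]
[ 464.8 -198.2] [66.4 12.8] ang 5.0 px [253.7  89.3]
t: 2.1
position: [0.4567, 0.167, 0.2514]
ee_rot: [0.0, 0.573, 0.82, 0.0]
wrist_force: [1.0, -0.6, 0.8]
opening: 0.0852
gripper_force: 0.0
t: 2.4
position: [0.4563, 0.1647, 0.2512]
ee_rot: [-0.0, 0.576, 0.818, -0.0]
wrist_force: [-0.0, -0.8, -0.1]
opening: 0.0856
gripper_force: 0.0
[0.43091588 0.23726688 0.39426222] (np.float64(402.6301805920863), np.float64(122.44522868084223)) [ 1.72908642e-01  1.41971789e-01 -7.87151035e-02  1.35018603e+00
 -2.33282933e-04  1.40027614e+00]
```

View pics/w2.png

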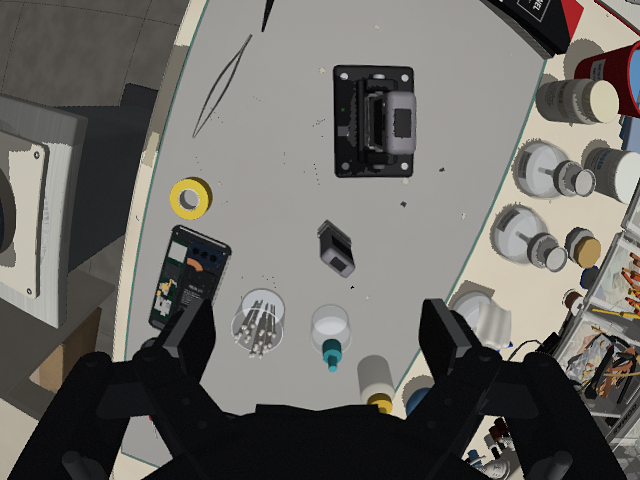

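The wrist view shows the docked lamp's top at about (402,122) and the dock screws at (344,76), (404,75), (344,167) and (404,167). The small decoy is at (336,248).

```bash
cat > lamp.py <<'E'
from h import *
import cv2,json
def lamp(tag,g0):
    c=json.load(open(tag+'.json'));g=cv2.cvtColor(cv2.imread(f'pics/{tag}.png'),cv2.COLOR_BGR2GRAY)
    u,v=map(int,proj(c,g0,True)); best=None
    m=(g<60).astype(np.uint8)
    for x in cv2.findContours(m,cv2.RETR_LIST,cv2.CHAIN_APPROX_NONE)[0]:
        r=cv2.minAreaRect(x); a=cv2.contourArea(x)
        d=np.hypot(r[0][0]-u,r[0][1]-v)
        if 100<a<3000 and d<25 and (best is None or d<best[0]): best=(d,r)
    return c,best
E
python3 - <<'E'
from lamp import *
c,b=lamp('w2',[.487,.256,.139]);print(b)
p=plane(c,*b[1][0],.139,True);print('recess at .139',p)
g=cv2.cvtColor(cv2.imread('pics/w2.png'),cv2.COLOR_BGR2GRAY)
u,v=map(int,b[1][0]);print(g[v,u-25:u+26:1].tolist());print(g[v-45:v+46:2,u+10].tolist())
S=[]
for x,y in((344,76),(404,75),(344,167),(404,167)):
    w=g[y-6:y+7,x-6:x+7].astype(float);w=np.where(w>140,w,0);Y,X=np.mgrid[-6:7,-6:7]
    S.append(plane(c,x+(w*X).sum()/w.sum(),y+(w*Y).sum()/w.sum(),.014,True))
S=np.array(S);print(S.round(4),'dock centre',S.mean(0))
for a,e in((0,1),(2,3),(0,2),(1,3)): d=S[e]-S[a];print(np.linalg.norm(d),np.degrees(np.arctan2(d[1],d[0])))
E
python3 -m handwheel '[{"offset":[0.04,0.015,0],"roll":0},{"offset":[0.07,0.03,0],"roll":0},{"offset":[0.07,0.03,0],"roll":0},{"offset":[0.07,0.03,0],"roll":0},{"offset":[0.07,0.03,0],"roll":0}]'
python3 - <<'E'
from workcell import viewer
from lamp import *
c=viewer.get_calibration('wrist');im=viewer.camera('wrist');cv2.imwrite('pics/w3.png',im[:,:,::-1])
json.dump({k:np.array(v).tolist() for k,v in c.items()},open('w3.json','w'))
c,b=lamp('w3',[.487,.256,.139]);print(proj(c,[.487,.256,.139],True),b)
if b:
    c2,b2=lamp('w2',[.487,.256,.139]);print(cross(ray(c,*b[1][0],True),ray(c2,*b2[1][0],True)))
u,v=map(int,proj(c,[.487,.256,.139],True));cv2.imwrite('pics/w3c.png',cv2.resize(im[max(v-75,0):v+75,max(u-100,0):u+100,::-1],None,fx=4,fy=4,interpolation=cv2.INTER_CUBIC));print(u,v)
E
```

```text
(np.float64(0.885956816025395), ((401.7886657714844, 122.86038208007812), (17.54863929748535, 28.321069717407227), 2.4895529747009277))
recess at .139 [0.48654956 0.25550221 0.139     ]
[9, 7, 6, 7, 9, 5, 18, 12, 16, 30, 41, 59, 83, 96, 105, 113, 125, 131, 14, 40, 47, 47, 47, 47, 46, 47, 46, 46, 47, 45, 45, 44, 43, 43, 35, 79, 117, 108, 100, 96, 119, 162, 159, 158, 158, 157, 158, 157, 158, 158, 158]
[27, 32, 32, 32, 34, 33, 32, 30, 92, 106, 122, 123, 123, 122, 124, 123, 122, 96, 58, 113, 103, 99, 86, 80, 82, 100, 95, 95, 116, 111, 106, 118, 117, 116, 117, 116, 114, 101, 83, 31, 32, 31, 31, 32, 30, 29]
[[0.4417 0.2886 0.014 ]
 [0.4997 0.3099 0.014 ]
 [   nan    nan    nan]
 [0.5327 0.2238 0.014 ]] dock centre [nan nan nan]
0.06180686749727795 20.16533332267994
nan nan
nan nan
0.0921788480854173 -69.0512204169379
t: 2.95
position: [0.5257, 0.1948, 0.2515]
ee_rot: [-0.0, 0.575, 0.818, -0.0]
wrist_force: [-0.5, 0.3, 0.3]
opening: 0.0852
gripper_force: 0.0
(np.float64(292.6924468772855), np.float64(127.9206089849145)) (np.float64(1.3825593847367121), ((293.2822570800781, 126.48300170898438), (59.399009704589844, 24.581148147583008), 88.75463104248047))
(array([0.4871032 , 0.2563402 , 0.13534946]), np.float64(0.001251549223293893))
292 127<stdin>:9: RuntimeWarning: invalid value encountered in scalar divide
```

View pics/w3c.png

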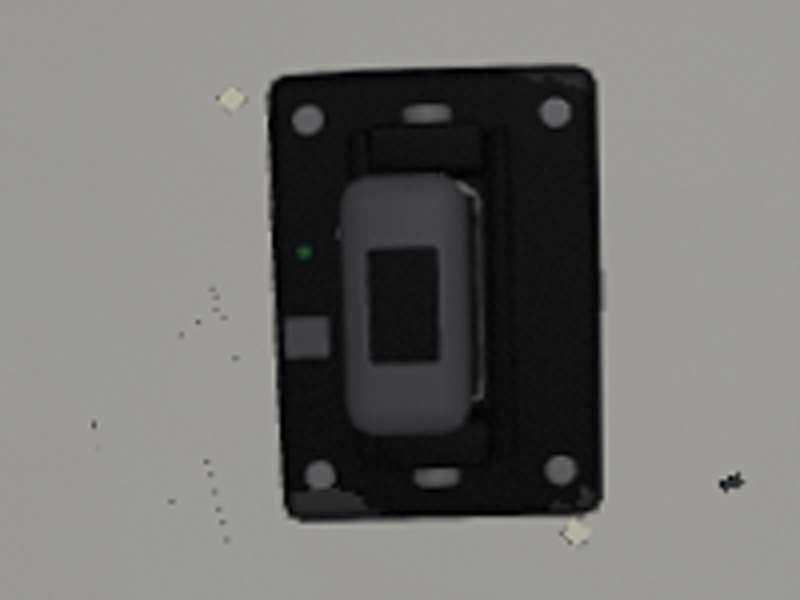

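The crop shows the lamp top's centre at crop (404,304), with the dock screws at (307,119), (555,112), (320,475) and (560,469).

```bash
python3 - <<'E'
from lamp import *
c=json.load(open('w3.json'));c2=json.load(open('w2.json'))
f=lambda x,y:(x/4+192-.4,y/4+52-.4)
P,e=cross(ray(c,*f(404,304.5),True),ray(c2,401.8,122.9,True));print('top',P.round(4),e)
S=np.array([plane(c,*f(*q),.014,True) for q in((307,119),(555,112),(320,475),(560,469))])
print(S.round(4),'dock',S.mean(0))
ang=lambda a,b:np.degrees(np.arctan2((b-a)[1],(b-a)[0]))
print([ang(S[a],S[b]) for a,b in((0,1),(2,3),(0,2),(1,3))])
T=[plane(c,*f(*q),.139,True) for q in((343,200),(348,410),(468,200),(470,410),(367,250),(370,362),(438,248),(439,362))]
print([ang(T[i],T[i+1]) for i in(0,2,4,6)])
print('at .139',plane(c,*f(404,304.5),.139,True),plane(c2,401.8,122.9,.139,True))
E
```

```text
top [0.4869 0.2558 0.1371] 0.0004475539440886789
[[0.4412 0.2879 0.014 ]
 [0.4995 0.3099 0.014 ]
 [0.4742 0.2019 0.014 ]
 [0.5321 0.224  0.014 ]] dock [0.48677229 0.25590608 0.014     ]
[np.float64(20.66132647262834), np.float64(20.907063084789336), np.float64(-69.020036337532), np.float64(-69.23374285447166)]
[np.float64(-69.6261806721623), np.float64(-69.8773421435633), np.float64(-69.35646748515164), np.float64(-70.05867641356541)]
at .139 [0.48689594 0.25610667 0.139     ] [0.486567   0.25547945 0.139     ]
```

```bash
python3 -m handwheel '[{"offset":[-0.02,0.03,0],"roll":0.8},{"offset":[-0.039,0.06,0],"roll":0.8},{"offset":[-0.039,0.06,0],"roll":0.8},{"offset":[-0.039,0.06,0],"roll":0.8},{"offset":[-0.039,0.06,0],"roll":0.8},{"offset":[-0.039,0.06,0],"roll":0.8}]' 0.05
python3 -m handwheel '[{"offset":[0,0,-0.03],"roll":0},{"offset":[0,0,-0.06],"roll":0},{"offset":[0,0,-0.06],"roll":0},{"offset":[0,0,-0.06],"roll":0}]'
```

```text
t: 3.6
position: [0.4875, 0.2551, 0.2514]
ee_rot: [0.0, 0.569, 0.822, 0.0]
wrist_force: [0.1, -0.5, 0.2]
opening: 0.05
gripper_force: 0.0
t: 4.0
position: [0.4874, 0.2554, 0.1917]
ee_rot: [-0.0, 0.569, 0.822, -0.0]
wrist_force: [-0.8, -0.0, 0.8]
opening: 0.0498
gripper_force: 0.0
```

```bash
python3 -m handwheel '[{"offset":[0,0,-0.03],"roll":0},{"offset":[0,0,-0.06],"roll":0},{"offset":[0,0,-0.09],"roll":0},{"offset":[0,0,-0.111],"roll":0},{"offset":[0,0,-0.111],"roll":0},{"offset":[0,0,-0.111],"roll":0}]'
python3 -m handwheel '[{"offset":[0,0,0],"roll":0},{"offset":[0,0,0],"roll":0},{"offset":[0,0,0],"roll":0},{"offset":[0,0,0],"roll":0},{"offset":[0,0,0],"roll":0},{"offset":[0,0,0],"roll":0},{"offset":[0,0,0],"roll":0},{"offset":[0,0,0],"roll":0}]' 0.01 60
```

```text
t: 4.6
position: [0.4882, 0.2561, 0.0819]
ee_rot: [0.0, 0.569, 0.822, 0.001]
wrist_force: [-0.7, -0.2, 0.5]
opening: 0.05
gripper_force: 0.0
t: 5.4
position: [0.488, 0.2561, 0.0819]
ee_rot: [0.001, 0.569, 0.822, 0.001]
wrist_force: [-0.5, -1.4, 7.7]
opening: 0.0214
gripper_force: 60.1
```

```bash
python3 -m handwheel '[{"offset":[0,0,0.004],"roll":0},{"offset":[0,0,0.008],"roll":0},{"offset":[0,0,0.012],"roll":0},{"offset":[0,0,0.016],"roll":0},{"offset":[0,0,0.02],"roll":0},{"offset":[0,0,0.025],"roll":0},{"offset":[0,0,0.03],"roll":0},{"offset":[0,0,0.04],"roll":0},{"offset":[0,0,0.05],"roll":0},{"offset":[0,0,0.06],"roll":0}]'
python3 -m handwheel '[{"offset":[0,0,0.02],"roll":0},{"offset":[0,0,0.04],"roll":0},{"offset":[0,0,0.06],"roll":0},{"offset":[0,0,0.08],"roll":0},{"offset":[0,0,0.095],"roll":0},{"offset":[0,0,0.095],"roll":0},{"offset":[0,0,0.095],"roll":0}]'
python3 - <<'E'
from workcell import viewer,robot
from lamp import *
c=viewer.get_calibration('wrist');im=viewer.camera('wrist');cv2.imwrite('pics/w4.png',im[:,:,::-1])
cs=viewer.get_calibration('scene');s=viewer.camera('scene')
o=np.zeros((480,800,3),np.uint8);o[:,:400]=im[:,100:500];u,v=map(int,proj(cs,[.487,.256,.2]))
print(u,v);o[:,400:]=cv2.resize(s[v-60:v+60,u-50:u+50],(400,480),interpolation=2)
cv2.imwrite('pics/c4.png',o[:,:,::-1])
E
```

```text
t: 6.4
position: [0.4873, 0.256, 0.1414]
ee_rot: [0.0, 0.569, 0.822, 0.0]
wrist_force: [0.4, 0.7, -1.5]
opening: 0.0215
gripper_force: 60.9
t: 7.1
position: [0.4872, 0.2559, 0.2353]
ee_rot: [0.0, 0.569, 0.822, 0.0]
wrist_force: [-0.2, -0.1, -2.4]
opening: 0.0214
gripper_force: 61.1
224 258
```

View pics/c4.png

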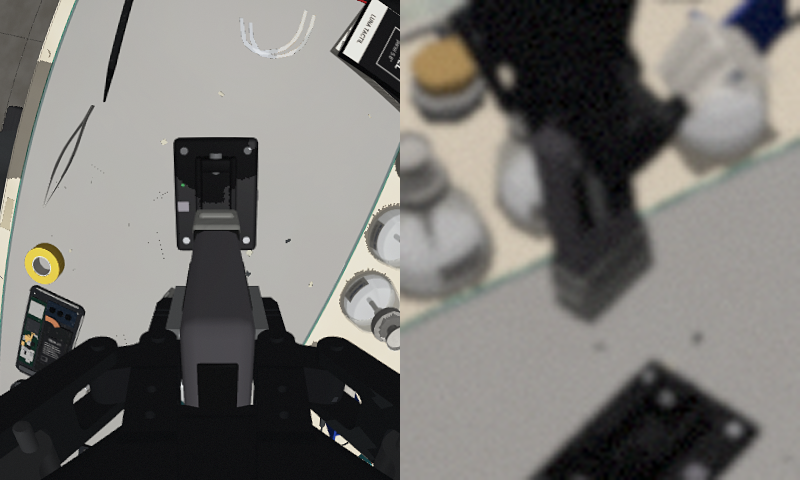

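The lamp is out of the dock and held upright between the pads, so I'll carry it across.

```bash
python3 -m handwheel '[{"offset":[0,-0.01,0],"roll":0},{"offset":[0,-0.03,0],"roll":0},{"offset":[0,-0.06,0],"roll":-1},{"offset":[0,-0.095,0],"roll":-2},{"offset":[0,-0.13,0],"roll":-3},{"offset":[-0.004,-0.165,0],"roll":-5},{"offset":[-0.008,-0.2,0],"roll":-7},{"offset":[-0.01,-0.235,0],"roll":-9},{"offset":[-0.012,-0.27,0],"roll":-11},{"offset":[-0.014,-0.305,0],"roll":-13}]'
python3 -m handwheel '[{"offset":[-0.001,-0.035,0],"roll":-0.5},{"offset":[-0.002,-0.07,0],"roll":-1},{"offset":[-0.003,-0.105,0],"roll":-1.5},{"offset":[-0.004,-0.14,0],"roll":-2},{"offset":[-0.005,-0.17,0],"roll":-2.5},{"offset":[-0.006,-0.195,0],"roll":-2.5},{"offset":[-0.006,-0.213,0],"roll":-2.5},{"offset":[-0.006,-0.213,0],"roll":-2.5},{"offset":[-0.006,-0.213,0],"roll":-2.5},{"offset":[-0.006,-0.213,0],"roll":-2.5}]'
python3 - <<'E'
from workcell import viewer,robot
from lamp import *
c=viewer.get_calibration('wrist');im=viewer.camera('wrist');cv2.imwrite('pics/w5.png',im[:,:,::-1])
json.dump({k:np.array(v).tolist() for k,v in c.items()},open('w5.json','w'))
cv2.imwrite('pics/w5c.png',cv2.resize(im[100:400,170:470,::-1],None,fx=2,fy=2,interpolation=2))
cv2.imwrite('pics/s5.png',viewer.camera('scene')[:,:,::-1])
print(robot.sense()['position'],robot.sense()['t'])
E
```

```text
t: 8.2
position: [0.4723, -0.0508, 0.2349]
ee_rot: [-0.0, 0.659, 0.752, -0.0]
wrist_force: [0.9, -0.3, -1.3]
opening: 0.0212
gripper_force: 61.0
t: 9.2
position: [0.4671, -0.2612, 0.2353]
ee_rot: [-0.0, 0.674, 0.738, 0.0]
wrist_force: [0.4, 0.2, -1.4]
opening: 0.0213
gripper_force: 61.0
[ 0.46723383 -0.26112521  0.23543348] 9.3
```

View pics/w5c.png

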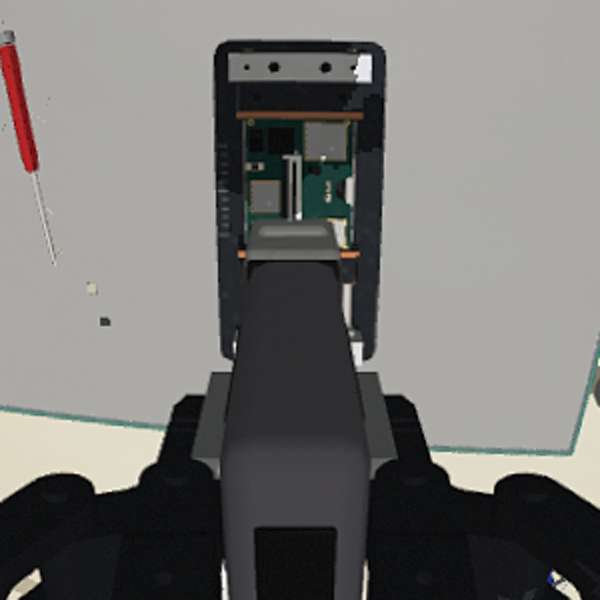

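The lamp hangs straight over the connector. The lower edge of its +y end shows at crop (250..338, 222), and the connector end runs down from about (292,155).

```bash
python3 - <<'E'
from lamp import *
c=json.load(open('w5.json'));th=np.radians(95.0)
n=np.array([np.cos(th),np.sin(th)]);x=np.array([np.sin(th),-np.cos(th)]);A=np.array([.4672,-.2611])
f=lambda u,v:(u/2+170-.25,v/2+100-.25)
for d in(.023,.025):
  for q in((252,224),(294,222),(337,224)):
    p,r=ray(c,*f(*q),True);k=(d-(p[:2]-A)@n)/(r[:2]@n);X=p+k*r;print(d,X.round(4),'x off',((X[:2]-A)@x).round(4))
for q in((284,156),(300,156),(291,156),(287,215),(301,215)):
    X=plane(c,*f(*q),.0265,True);print('conn',X.round(4),((X[:2]-A)@x).round(4),((X[:2]-A)@n).round(4))
s=cv2.imread('pics/s5.png')
from workcell import viewer
cs=viewer.get_calibration('scene');ct=viewer.get_calibration('top')
u,v=map(int,proj(cs,[.467,-.261,.18]));print('scene px',u,v)
cv2.imwrite('pics/s5c.png',cv2.resize(s[v-45:v+45,u-60:u+60],None,fx=6,fy=6,interpolation=2))
E
python3 conn.py >/dev/null
```

```text
0.023 [ 0.4535 -0.2392  0.1672] x off -0.0117
0.023 [ 0.4658 -0.2381  0.1647] x off 0.0006
0.023 [ 0.4784 -0.237   0.1669] x off 0.0132
0.025 [ 0.4538 -0.2372  0.175 ] x off -0.0113
0.025 [ 0.4656 -0.2361  0.1726] x off 0.0006
0.025 [ 0.4777 -0.2351  0.1748] x off 0.0127
conn [ 0.4613 -0.2408  0.0265] -0.0041 0.0207
conn [ 0.4689 -0.2401  0.0265] 0.0035 0.0207
conn [ 0.4646 -0.2405  0.0265] -0.0008 0.0207
conn [ 0.4653 -0.2696  0.0265] -0.0027 -0.0083
conn [ 0.4721 -0.269   0.0265] 0.0042 -0.0083
scene px 429 175
```

```bash
python3 - <<'E'
from lamp import *
from workcell import viewer
cs=viewer.get_calibration('scene');th=np.radians(110.6)
n=np.array([np.cos(th),np.sin(th)]);x=np.array([np.sin(th),-np.cos(th)]);A=np.array([.4872,.2559])
for z in(.162,.167,.172):
  for a,b in((-.012,.025),(-.012,-.025),(.012,.025)): print(z,a,b,np.round(proj(cs,[*(A+a*x+b*n),z]),1))
E
```

```text
0.162 -0.012 0.025 [222.3 280.9]
0.162 -0.012 -0.025 [238.8 265.3]
0.162 0.012 0.025 [213.5 275.3]
0.167 -0.012 0.025 [222.  279.4]
0.167 -0.012 -0.025 [238.5 263.7]
0.167 0.012 0.025 [213.1 273.8]
0.172 -0.012 0.025 [221.7 277.9]
0.172 -0.012 -0.025 [238.3 262.2]
0.172 0.012 0.025 [212.8 272.2]
```

```bash
python3 -m handwheel '[{"offset":[0,-0.0014,-0.01],"roll":0},{"offset":[0,-0.0014,-0.03],"roll":0},{"offset":[0,-0.0014,-0.05],"roll":0},{"offset":[0,-0.0014,-0.07],"roll":0},{"offset":[0,-0.0014,-0.085],"roll":0},{"offset":[0,-0.0014,-0.095],"roll":0},{"offset":[0,-0.0014,-0.1],"roll":0},{"offset":[0,-0.0014,-0.1],"roll":0},{"offset":[0,-0.0014,-0.1],"roll":0},{"offset":[0,-0.0014,-0.1],"roll":0}]'
python3 - <<'E'
from workcell import viewer,robot
from lamp import *
c=viewer.get_calibration('wrist');im=viewer.camera('wrist');cv2.imwrite('pics/w6.png',im[:,:,::-1])
json.dump({k:np.array(v).tolist() for k,v in c.items()},open('w6.json','w'))
o=np.zeros((450,800,3),np.uint8);o[:,:400]=cv2.resize(im[100:325,217:417],(400,450),interpolation=2)
cs=viewer.get_calibration('scene');s=viewer.camera('scene');u,v=map(int,proj(cs,[.467,-.261,.06]));print(u,v)
o[:,400:]=cv2.resize(s[v-45:v+45,u-40:u+40],(400,450),interpolation=2)
cv2.imwrite('pics/c6.png',o[:,:,::-1]);s=robot.sense();print(s['position'],s['ee_rot'])
E
```

```text
t: 10.3
position: [0.4675, -0.2637, 0.136]
ee_rot: [0.001, 0.675, 0.738, 0.0]
wrist_force: [0.2, 0.2, -1.4]
opening: 0.0211
gripper_force: 61.0
422 211
[ 0.46740599 -0.26363416  0.1358501 ] [5.25333821e-04 6.74595874e-01 7.38187056e-01 4.20738053e-05]
```

View pics/c6.png

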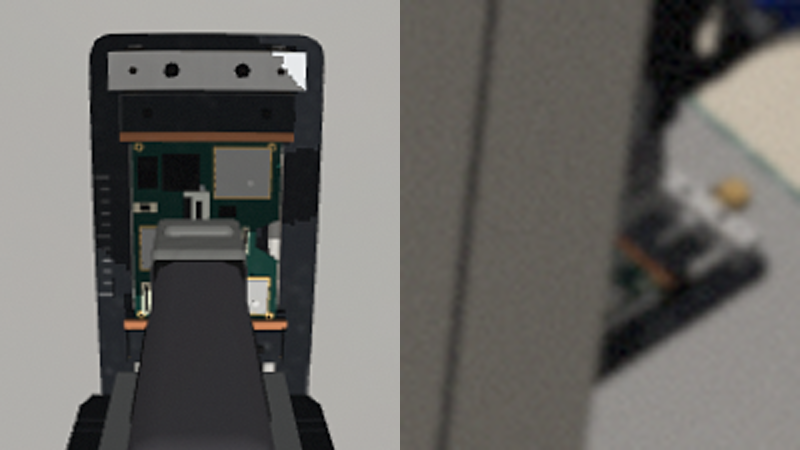

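```bash
python3 - <<'E'
from lamp import *
c=json.load(open('w6.json'));f=lambda u,v:(u/2+217-.25,v/2+100-.25)
th=np.radians(95.1);n=np.array([np.cos(th),np.sin(th)]);x=np.array([np.sin(th),-np.cos(th)]);A=np.array([.4674,-.2636])
for q in((182,190),(208,190),(195,190)):
    X=plane(c,*f(*q),.0265,True);print(X.round(4),((X[:2]-A)@x).round(4),((X[:2]-A)@n).round(4))
for q in((155,222),(245,222)):
    X=plane(c,*f(*q),.068,True);print('lamp',X.round(4),((X[:2]-A)@x).round(4),((X[:2]-A)@n).round(4))
E
python3 -m handwheel '[{"offset":[0,0.001,-0.005],"roll":0},{"offset":[0,0.001,-0.01],"roll":0},{"offset":[0,0.001,-0.015],"roll":0},{"offset":[0,0.001,-0.02],"roll":0},{"offset":[0,0.001,-0.02],"roll":0},{"offset":[0,0.001,-0.02],"roll":0}]'
```

```text
[ 0.46   -0.2397  0.0265] -0.0052 0.0245
[ 0.469  -0.2389  0.0265] 0.0038 0.0245
[ 0.4645 -0.2393  0.0265] -0.0007 0.0245
lamp [ 0.4531 -0.2412  0.068 ] -0.0122 0.0236
lamp [ 0.4794 -0.2388  0.068 ] 0.0141 0.0236
t: 11.0
position: [0.4671, -0.2625, 0.1151]
ee_rot: [-0.0, 0.675, 0.738, -0.0]
wrist_force: [0.5, 0.1, -1.0]
opening: 0.0216
gripper_force: 61.0
```

```bash
python3 -m handwheel '[{"offset":[-0.0008,0.001,-0.003],"roll":0},{"offset":[-0.0008,0.001,-0.006],"roll":0},{"offset":[-0.0008,0.001,-0.009],"roll":0},{"offset":[-0.0008,0.001,-0.0105],"roll":0},{"offset":[-0.0008,0.001,-0.0105],"roll":0},{"offset":[-0.0008,0.001,-0.0105],"roll":0},{"offset":[-0.0008,0.001,-0.0105],"roll":0},{"offset":[-0.0008,0.001,-0.0105],"roll":0}]'
python3 - <<'E'
from workcell import viewer,robot
from lamp import *
c=viewer.get_calibration('wrist');im=viewer.camera('wrist');cv2.imwrite('pics/w7.png',im[:,:,::-1])
json.dump({k:np.array(v).tolist() for k,v in c.items()},open('w7.json','w'))
cv2.imwrite('pics/c7.png',cv2.resize(im[120:320,217:417,::-1],(800,600)[::-1] and (600,600),interpolation=2))
s=robot.sense();print(s['position'],s['ee_rot'],abs(s['qd']).max())
E
```

```text
t: 11.8
position: [0.4664, -0.2615, 0.1049]
ee_rot: [0.0, 0.675, 0.738, 0.0]
wrist_force: [0.7, 0.3, -2.3]
opening: 0.0213
gripper_force: 61.0
[ 0.46640434 -0.2615002   0.10486731] [ 8.08450519e-05  6.74601332e-01  7.38182252e-01 -1.32643305e-06] 0.0015986850915048374
```

View pics/c7.png

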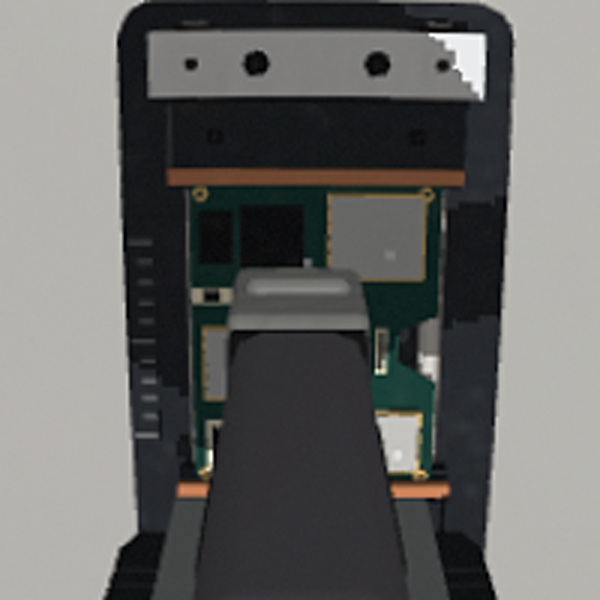

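The lamp sits centred on the connector line, with its end edge at crop x 232..365 and the connector expected at about 299. The clearance is about 10 mm, so I'm handing it in.

```bash
python3 -c "
from workcell import ticket
print(ticket.job_done())"
```

```text
the job is handed in; nothing more can be done
None
```

The job is handed in, with no verdict returned: the lamp is held steady and upright over the connector, centred to within about 1–2 mm and about 10 mm above it by my estimate. The 10 mm follows from the tool height assuming no slip in the grip; the camera checks were coarser, putting it at roughly 10–15 mm.

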